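Change the run-out ink cartridge in the cup date coder

ROBOT

A 6-joint arm with a two-finger parallel gripper is mounted at the origin on the work surface; the furniture and walls round the work are solid. World frame = base frame: x ahead of the robot, y to its left, z up, the work surface at z = 0. Lengths are in m, angles in rad, forces in N, time in s.
With the tool pointing down it reaches from about 0.375 to 0.925 m from the base axis. Payload 5.7 kg.
Tool frame: the origin (TCP) lies at the very end of the fingers, on their centre line; the grasp point (between the pads) lies 19 mm behind it; z points along the fingers, y is the line along which they close (so a half turn about z gives the same grasp; the last joint's range is limited). The gripper opens to 88 mm and grips with 3 to 60 N. Pads are 20 mm wide; open, the fingers measure 115 mm over their backs; the gripper's body (75 mm by 178 mm) begins 61 mm behind the grasp point.
Start: joints at [-1.274, 0.359, 1.51, -0, 1.272, -0.115], TCP at [0.24, -0.55, 0.223] pointing down, gripper open.
Joint ranges: [-2.97, 2.97], [-1.01, 2.36], [0.21, 2.38], [-0.96, 4.11], [0.2, 2.71], [-2.98, 2.98]. Speed limits (rad/s): [2.39, 2.39, 3.14, 3.14, 3.14, 3.14].

INTERFACE

Orientations are given as a 3x3 rotation matrix whose columns are the frame's x, y, z axes.
In Python, from workcell import * gives the robot as it stands. The module is installed in compiled form; this text tells all that it offers.
- The arm moves only by the tool move_arm, never from a script. Its argument "deltas" is a list that holds one entry, the list of rows, each a list of 7 numbers: the finger opening in mm, from 0 to 87.8, then the shift along the tool's x, y, z in mm, then the turn, a rotation vector about the tool's x, y, z in degrees. In form: [[[gripper, tx, ty, tz, wx, wy, wz], ...]]. A call has 1 to 12 rows; each row shifts and turns the commanded pose from where the row before left it, along the tool's axes as they then stand; what a row does not reach is not made up. A row lasts 1/10 s, in which the tool goes at most 50 mm and 8.59 degrees, less where a joint would pass 70% of its speed; a pose out of reach is approached as far as the arm can. A call with a gripper value outside its range is refused whole. The fingers move at their own pace and stop on an object; "grip_force" is the grip in N (left out, the last holds). Time passes only in rows, so rows that do not move let the fingers close. It gives the time, the measured TCP pose, the force, the opening and the grip force at its end, in the units of the state.
- sense(): the state, without advancing time (a new reading comes with each control period).
- get_image(name): name is "scene" or "top" or "wrist"; returns (picture, depth): 420x560x3 uint8, blue, green, red; 420x560 float32, m along the optical axis (not along the pixel's ray), 0 where there is no reading.
- camera_model(name): a dict with "fx", "fy", "cx", "cy" (pixels), "origin" and "orientation" of the camera in the world. Camera axes: x right, y up, looking along -z (the intrinsics and any distortion apply to the point x, -y, -z); pixel columns grow to the right and rows downward; lengths in m; the calibration is good to about 2 mm. A picture is of the moment at which its call begins: read the wrist's pose just before it. camera_model takes no time and is no camera call; for the wrist camera it gives the pose at the moment of the call.
- close_job(): hands the job in; it is judged then, once.
The state is a dict: "time_s": time; "joint_pos": joint angles; "joint_velocities": joint speeds; "effort": joint torques, N m; "ee_pos": TCP position; "orientation": TCP orientation; "wrist_force": force on the tool from outside, world axes, zero at the start; "ft_torque": the same for the moment, N m; "finger_gap": finger opening in m; "gripper_force": force on a finger pad.
Only numpy, scipy, OpenCV 4.12 (cv2) and the standard library are available. Lean on these libraries where they do the work, as an engineer would, in place of code of your own. Each camera call takes 0.05 s, during which the arm holds its last target. There are 200 camera calls.

TASK

The date coder's ink cartridge marked with orange tape has run dry: pull it out of its sloping pocket and stand it upright in the red return tray beside the old one. Then push the fresh cartridge standing on the table into the free pocket, notched edge to the sprung ball as its neighbour has it, fully home until the ball clicks into its notch. Keep the cartridges from tipping onto their sides (they leak), leave the working cartridge seated, do not knock over the old one, and do not shove the stamp or the label roll about.

Things in the scene. Friction and masses are not known exactly. Their poses are not given: they have to be found in the camera images.
- spent_centre (a point): Spent black cartridge, orange tape over its blue grip, in one of the coder's two pockets (which varies). Site: its centre, half-way up; z foot to grip, x to its notched edge, y across. All four cartridges: body 68 (x) x 40 (y) x 80 mm (z), foot edges rounded 6 mm; centred grip 50 (x) x 16 (y) x 34 mm on top; 114 mm in all, so the grip spans z = +23 to +57 mm. 0.13 to 0.2 kg.
- good_centre (a point): Working cartridge, no tape, in the other pocket: it stays. Shape and frame as the spent one. The two grips in the pockets are 60 mm apart between centres, 44 mm free between them: open the fingers only part way there. Both are held by a sprung ball in their notch.
- fresh_centre (a point): Fresh cartridge, no tape, standing on the table left of the coder, its x (notched edge) pointing away from the robot within 40 degrees. Shape and frame as the spent one. Its notch, 12 mm wide and 7 mm deep, runs across the +x edge 36 mm above the foot (21 mm below this centre); copper contacts are on that edge above the notch. It goes in with this edge to the pocket's far, upper wall.
- old_centre (a point): Another spent cartridge with orange tape, standing upright in the return tray near the tray's -y end. Same shape and frame. It stays standing. There is room for one more beside it on the tray's +y side, turned the same way (thickness along the tray's y).
- print_head: Coder's aluminium head, 88 (x) x 120 mm (y) outside, fixed; place and yaw vary. Leans 30 degrees toward the robot. Origin midway between the two pocket floors (z = 0); z out of the pockets, up and toward the robot; x up and away from it; y level, left. Pockets at y = +30 and -30 mm, each 70.4 (x) x 43 (y) x 58 mm deep. A cartridge is home with its frame parallel and its centre at z = 57 mm.
- pocket_left (a point): Centre of the mouth of the pocket at y = +30 mm of the print head, in the plane of its rim, 58 mm above its floor along the head's z. Axes as the print head's. A cartridge fully home shows 22 mm of its body and its grip above the rim.
- pocket_right (a point): Centre of the mouth of the pocket at y = -30 mm of the print head, in the plane of its rim. Axes as the print head's.
- ball_left (a joint): Sprung steel ball, radius 7 mm, in the far upper wall of the left pocket, 36 mm above its floor, standing 6 mm into it. Value (m): 0 fully out, in an empty pocket or dropped into a notch (clicked); 2 to 4 mm while a body slides past. Pushing a cartridge in past it, or pulling one out, takes about 4 to 20 N along the pocket; its weight is not enough. It clicks out in the last 3 to 6 mm of travel.
- ball_right (a joint): The same sprung ball of the right pocket, with the same values.
- return_tray_in (a point): Centre of the inner floor of the red return tray, fixed, right of the coder (place and yaw vary). Floor inside 102 (x) x 142 mm (y), 4 mm above the table; walls 4 mm thick, 34 mm high above the table. x and y along its sides, z up.
- stamp: Red and black self-inking stamp, 26x45x74 mm, standing on the table close to the left of the fresh cartridge. Bystander. Origin at the centre of its underside.
- roll: Roll of stickers, 81 mm across, 30 mm high, lying flat between the robot and the fresh cartridge. Bystander. Origin at the centre of its underside.

How it is judged:
On the way, in this order (a step that is already met when the one before it is completed fails the run):
1. the spent cartridge is out of its pocket (distance between spent_centre and print_head above 0.135 m), for 0.1 s.
2. the fresh cartridge is fully home in the free pocket and the ball has clicked into its notch (z of fresh_centre in the frame of print_head between 0.054 and 0.06 m and x of fresh_centre in the frame of print_head between -0.005 and 0.005 m and (y of fresh_centre in the frame of print_head between 0.025 and 0.035 m or y of fresh_centre in the frame of print_head between -0.035 and -0.025 m) and angle between the z axis of fresh_centre and the z axis of print_head, either way round below 0.07 rad and value of joint each of ball_left, ball_right below 0.0012 m), for 0.2 s.
At the end, for the whole second after the job is handed in: Fresh and working cartridges are both home in the pockets (within 3 mm of the floor, 5 mm sideways, 4 degrees) with both balls out in their notches (pressed under 1.2 mm); the spent and the old cartridge both stand upright (within 7 degrees) on the floor of the return tray (all of step 2 and z of good_centre in the frame of print_head between 0.054 and 0.06 m and x of good_centre in the frame of print_head between -0.005 and 0.005 m and (y of good_centre in the frame of print_head between 0.025 and 0.035 m or y of good_centre in the frame of print_head between -0.035 and -0.025 m) and angle between the z axis of good_centre and the z axis of print_head, either way round below 0.07 rad and x of spent_centre in the frame of return_tray_in between -0.034 and 0.034 m and y of spent_centre in the frame of return_tray_in between -0.062 and 0.062 m and z of spent_centre in the frame of return_tray_in between 0.05 and 0.064 m and angle between each of spent_centre, old_centre's own z axis and vertical below 0.12 rad and x of old_centre in the frame of return_tray_in between -0.034 and 0.034 m and y of old_centre in the frame of return_tray_in between -0.062 and 0.062 m and z of old_centre in the frame of return_tray_in between 0.05 and 0.064 m); the robot touches nothing.
It fails at once if the working cartridge is pulled or shoved out of its seat (more than 6 mm) (distance of good_centre from where it was at the start of the episode above 0.006 m).
It fails at once if the old cartridge in the tray is knocked over (angle between old_centre's own z axis and vertical above 0.35 rad).
It fails at once if the spent or the fresh cartridge tips onto its side (more than 63 degrees) (angle between any of spent_centre, fresh_centre's own z axis and vertical above 1.1 rad).
It fails at once if the stamp is shoved or knocked over (distance of stamp from where it was at the start of the episode above 0.02 m or angle between stamp's own z axis and vertical above 0.3 rad).
It fails at once if the label roll is shoved (distance of roll from where it was at the start of the episode above 0.02 m).
It also fails if it takes over 62 s, if anything falls off the work surface, if the arm or the gripper's body presses on something with over 40 N, if the wrist force passes 120 N, or if a joint passes its speed limit or range.

## Working session

There is one attempt and no reset: what is moved stays moved. The work goes in short steps, Python scripts to look and compute and a tool call to move; the robot and the scene stay as the last step left them, time stands still between calls to the robot, and variables do not carry over. Pictures are saved under pics/ and viewed, at most 10 in all, crops included, and the job is handed in when it is done.

Besides the shell and the picture viewer there is one more tool, called after ">>>" as a command line: name --argument value ..., lists and objects as JSON in quotes. move_arm: Moves the arm, as the interface text tells. Its arguments: {"type":"object","properties":{"deltas":{"type":"array","items":{"type":"array","items":{"type":"array","items":{"type":"number"}}}},"grip_force":{"type":"number"}},"required":["deltas"]}

```bash
mkdir -p pics
cat > h.py <<'E'
from workcell import *
import numpy as np, cv2
from scipy.spatial.transform import Rotation as R
def cloud(n):
    s=sense(); m=camera_model(n); im,d=get_image(n)
    v,u=np.mgrid[0:420,0:560]
    p=np.dstack([(u-m['cx'])/m['fx']*d,-(v-m['cy'])/m['fy']*d,-d])
    P=p@np.array(m['orientation']).T+np.array(m['origin'])
    P[d==0]=np.nan
    return im,P,m
E
python3 - <<'E'
from h import *
for n in ['scene','top']:
    im,P,m=cloud(n); print({k:np.round(v,3).tolist() if not isinstance(v,str) else v for k,v in m.items()})
    cv2.imwrite(f'pics/{n}0.png',im); np.savez(f'{n}0.npz',im=im,P=P)
s=sense();print(s['time_s'],s['ee_pos'],s['wrist_force'])
E
```

```text
{'fx': 490.145, 'fy': 490.145, 'cx': 278.884, 'cy': 208.636, 'origin': [-0.172, 0.833, 1.13], 'orientation': [[-0.786, 0.404, -0.469], [-0.619, -0.535, 0.576], [-0.018, 0.742, 0.67]]}
{'fx': 477.23, 'fy': 477.23, 'cx': 279.175, 'cy': 204.252, 'origin': [0.442, -0.004, 1.289], 'orientation': [[0.009, 0.999, -0.052], [-1.0, 0.009, 0.002], [0.002, 0.052, 0.999]]}
0.1 [ 0.23995506 -0.54927277  0.22193198] [ 0.27624489 -0.60600223 -0.7295937 ]
```

View pics/top0.png

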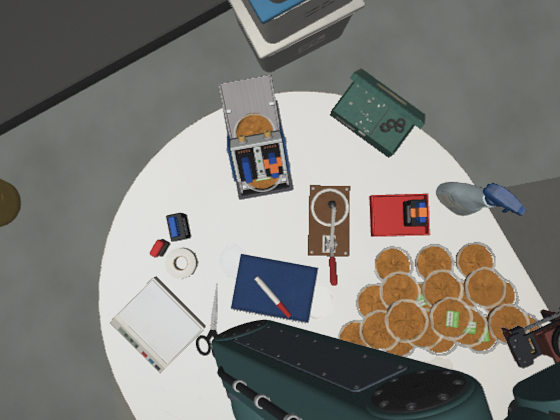

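View pics/scene0.png

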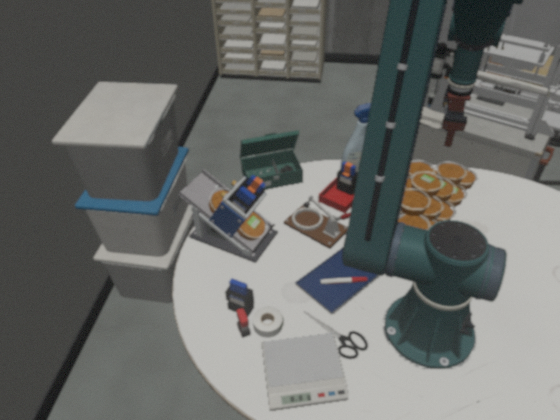

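Run:
```python
from h import *
D=np.load('top0.npz');im,P=D['im'],D['P']
def crop(u0,u1,v0,v1,s): return cv2.resize(im[v0:v1,u0:u1],None,fx=s,fy=s,interpolation=cv2.INTER_CUBIC)
a=crop(215,301,70,205,4); b=crop(140,210,200,267,4);c=crop(365,435,185,245,4)
W=np.zeros((540,800,3),np.uint8); W[:540,:344]=a; W[:268,360:640]=b; W[280:520,360:640]=c
cv2.imwrite('pics/crop0.png',W)
hsv=cv2.cvtColor(im,cv2.COLOR_BGR2HSV)
def comp(mask,name):
    n,l,st,ce=cv2.connectedComponentsWithStats(mask.astype(np.uint8))
    for i in range(1,n):
        if st[i,4]>12:
            p=P[l==i]; p=p[~np.isnan(p[:,0])]
            print(name,st[i],np.round(np.median(p,0),3),np.round(p[:,2].min(),3),np.round(p[:,2].max(),3))
Hh,S,V=cv2.split(hsv)
roi=np.zeros(Hh.shape,bool); roi[70:300,140:440]=1
comp(roi&(Hh>100)&(Hh<125)&(S>150)&(V>120),'blue')
comp(roi&(Hh>5)&(Hh<16)&(S>180)&(V>180),'orange')
comp(roi&((Hh<4)|(Hh>175))&(S>150),'red')
print(P[263,181],P[230,178])
```

```text
blue [269 157   7   7  35] [0.593 0.011 0.248] 0.243 0.253
blue [243 162   9  21 121] [0.567 0.067 0.239] 0.226 0.252
blue [272 173   6   5  22] [0.562 0.005 0.23 ] 0.225 0.235
blue [419 203   6   4  24] [ 0.505 -0.356  0.118] 0.113 0.122
blue [169 217   8  20 109] [0.446 0.256 0.114] 0.106 0.119
blue [420 217   6   5  30] [ 0.47  -0.357  0.119] 0.113 0.125
red [ 370  194   59   42 1757] [ 0.48  -0.308  0.005] -0.005 0.086
red [150 240  15  17 136] [0.391 0.304 0.074] 0.06 0.081
red [329 257   8  28 167] [ 0.342 -0.135  0.135] 0.106 0.165
[0.34891935 0.25538133 0.00596326] [0.43733223 0.24454887 0.10442195]
```

View pics/crop0.png

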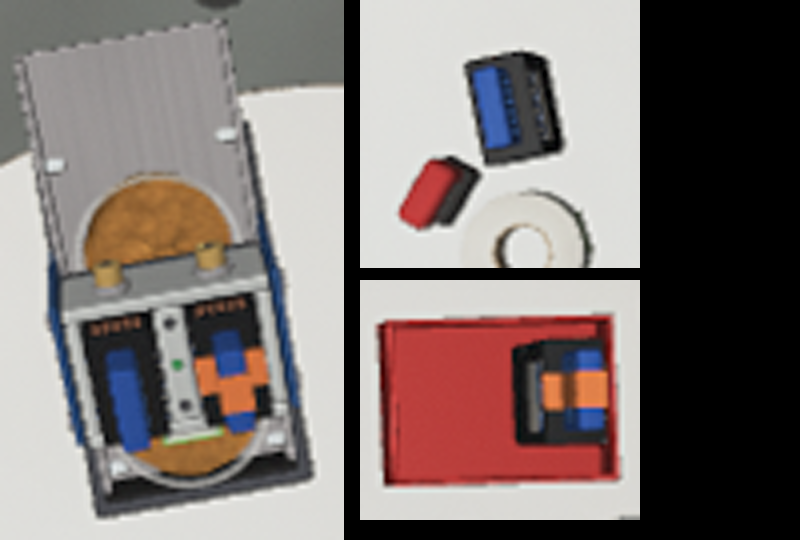

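```bash
cat >> h.py <<'E'
def plan(goal,G,n,s=None):
    s=s or sense(); p=np.array(s['ee_pos']); O=np.array(s['orientation'])
    G=np.array(G); dr=R.from_matrix(O.T@G).as_rotvec(); t=O.T@(np.array(goal)-p)*1000
    # single translation leg then constant twist rows: solve v with sum_k Rk v = t
    Rs=sum(R.from_rotvec(dr*k/n).as_matrix() for k in range(n))
    v=np.linalg.solve(Rs,t)
    print('n',n,'row',np.round(v,1).tolist(),np.round(np.degrees(dr/n),2).tolist(),'| total',np.round(t,1).tolist(),np.round(np.degrees(dr),2).tolist())
def headR(psi):
    return R.from_euler('z',psi).as_matrix()@R.from_euler('y',-np.pi/6).as_matrix()
FL=np.diag([1.,-1,-1])
E
python3 - <<'E'
from h import *
s=sense(); print(np.round(s['orientation'],3)); m=camera_model('wrist'); O=np.array(s['orientation'])
print(m['fx'],m['cx'],m['cy'],O.T@(np.array(m['origin'])-s['ee_pos']),np.round(O.T@np.array(m['orientation']),3))
print(np.round(headR(0.17),3))
E
```

```text
[[ 0.916  0.4   -0.   ]
 [ 0.4   -0.916  0.001]
 [ 0.    -0.002 -1.   ]]
365.74492869555564 278.28965429118205 211.2486441355239 [ 8.37560452e-02 -2.24167759e-05 -1.62186536e-01] [[ 0.     0.954  0.299]
 [ 1.     0.    -0.001]
 [-0.001  0.299 -0.954]]
[[ 0.854 -0.169 -0.493]
 [ 0.147  0.986 -0.085]
 [ 0.5    0.     0.866]]
```

Run:
```python
from h import *
s=sense()
plan([0.44,-0.30,0.30],FL,8,s)
s2=dict(ee_pos=[0.44,-0.30,0.30],orientation=FL)
plan([0.515,0.028,0.345],headR(0.17)@FL,12,s2)
```

```text
n 8 row [31.7, -24.8, -9.7] [-0.01, 0.0, 2.95] | total [283.1, -148.5, -77.8] [-0.09, 0.01, 23.6]
n 12 row [9.1, -26.9, -1.5] [0.21, 2.49, -0.79] | total [75.0, -328.0, -45.0] [2.55, 29.93, -9.52]
```

>>> move_arm --deltas '[[[87.8,31.7,-24.8,-9.7,0,0,2.95],[87.8,31.7,-24.8,-9.7,0,0,2.95],[87.8,31.7,-24.8,-9.7,0,0,2.95],[87.8,31.7,-24.8,-9.7,0,0,2.95],[87.8,31.7,-24.8,-9.7,0,0,2.95],[87.8,31.7,-24.8,-9.7,0,0,2.95],[87.8,31.7,-24.8,-9.7,0,0,2.95],[87.8,31.7,-24.8,-9.7,0,0,2.95],[87.8,0,0,0,0,0,0],[87.8,0,0,0,0,0,0],[87.8,0,0,0,0,0,0]]]'

```text
time_s: 1.2
ee_pos: [0.4391, -0.3006, 0.2996]
orientation: [[1.0, -0.0, -0.001], [-0.0, -1.0, 0.001], [-0.001, -0.001, -1.0]]
wrist_force: [0.1, 0.5, 0.4]
finger_gap: 0.0881
gripper_force: 0.0
```

Run:
```python
from h import *
im,P,m=cloud('wrist'); cv2.imwrite('pics/tray.png',im); np.savez('tray.npz',im=im,P=P)
s=sense(); print(s['time_s'],s['ee_pos'],s['joint_pos'])
```

```text
1.25 [ 0.43890098 -0.30079746  0.29957187] [-7.30320890e-01  1.97980105e-01  1.54479379e+00 -4.98966055e-04
  1.40031644e+00  8.41446770e-01]
```

View pics/tray.png

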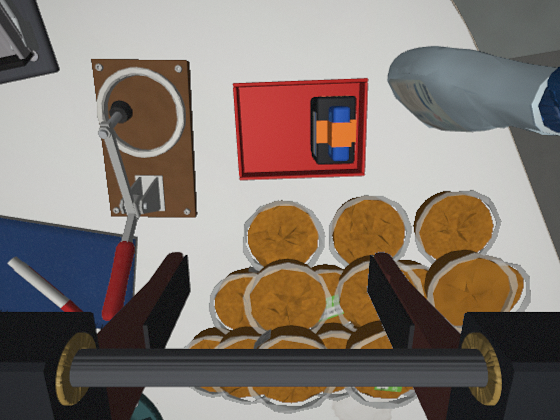

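>>> move_arm --deltas '[[[42,9.1,-26.9,-1.5,0.2,2.5,-0.8],[42,9.1,-26.9,-1.5,0.2,2.5,-0.8],[42,9.1,-26.9,-1.5,0.2,2.5,-0.8],[42,9.1,-26.9,-1.5,0.2,2.5,-0.8],[42,9.1,-26.9,-1.5,0.2,2.5,-0.8],[42,9.1,-26.9,-1.5,0.2,2.5,-0.8],[42,9.1,-26.9,-1.5,0.2,2.5,-0.8],[42,9.1,-26.9,-1.5,0.2,2.5,-0.8],[42,9.1,-26.9,-1.5,0.2,2.5,-0.8],[42,9.1,-26.9,-1.5,0.2,2.5,-0.8],[42,9.1,-26.9,-1.5,0.2,2.5,-0.8],[42,9.1,-26.9,-1.5,0.2,2.5,-0.8]]]'

```text
time_s: 2.45
ee_pos: [0.5146, 0.028, 0.345]
orientation: [[0.852, 0.168, 0.495], [0.147, -0.986, 0.082], [0.502, 0.003, -0.865]]
wrist_force: [0.2, -0.2, 0.2]
finger_gap: 0.042
gripper_force: 0.0
```

>>> move_arm --deltas '[[[42,0,0,0,0,0,0],[42,0,0,0,0,0,0],[42,0,0,0,0,0,0]]]'

```text
time_s: 2.75
ee_pos: [0.5152, 0.027, 0.3451]
orientation: [[0.853, 0.168, 0.494], [0.147, -0.986, 0.081], [0.5, 0.003, -0.866]]
wrist_force: [-0.8, -0.3, 0.4]
finger_gap: 0.0423
gripper_force: 0.0
```

Run:
```python
from h import *
im,P,m=cloud('wrist'); cv2.imwrite('pics/head.png',im); np.savez('head.npz',im=im,P=P,O=m['orientation'],o=m['origin'])
s=sense(); print(s['time_s'],s['ee_pos'],s['joint_pos'])
```

```text
2.8 [0.51531934 0.0270232  0.34507271] [-0.22437545 -0.13555994  1.90787677  0.24517629  0.89301441  1.0688398 ]
```

View pics/head.png

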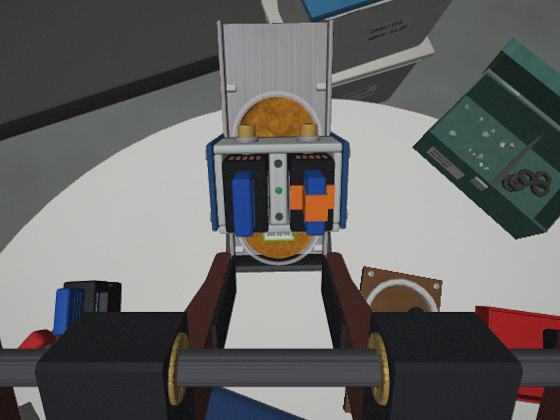

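```bash
cat > fit.py <<'E'
from h import *
def masks(im):
    H,S,V=cv2.split(cv2.cvtColor(im,cv2.COLOR_BGR2HSV))
    return (H>100)&(H<125)&(S>130)&(V>60),(H>5)&(H<18)&(S>190)&(V>150)
E
python3 - <<'E'
from fit import *
D=np.load('head.npz');im,P=D['im'],D['P']
b,o=masks(im)
for name,M,(u0,u1,v0,v1) in [('good',b,(228,258,160,240)),('spent',b|o,(285,340,160,240))]:
    k=np.zeros(M.shape,bool);k[v0:v1,u0:u1]=1; k&=M
    p=P[k]; p=p[~np.isnan(p[:,0])]
    q=p@headR(0.17)   # coords in head axes
    print(name,len(q),'z pct',np.round(np.percentile(q[:,2],[5,25,50,75,95,99]),4))
    zt=np.percentile(q[:,2],80) 
    t=q[abs(q[:,2]-zt)<0.006]
    # fit plane tilt
    c=np.linalg.lstsq(np.c_[t[:,:2]-t[:,:2].mean(0),np.ones(len(t))],t[:,2],rcond=None)[0]
    r=cv2.minAreaRect((t[:,:2]*1000).astype(np.float32))
    print(len(t),'plane',np.round(c,4),'mean',np.round(t.mean(0),4),'x',np.round(np.percentile(t[:,0],[1,50,99]),4),'y',np.round(np.percentile(t[:,1],[1,50,99]),4),r)
# rim: gray pixels
q=P@headR(0.17)
V=im.max(2).astype(int);S=V-im.min(2)
for (u,v) in [(278,163),(278,220),(278,190),(215,145),(345,145),(278,145),(228,225),(335,225),(219,180),(340,180)]:
    print((u,v),im[v,u],np.round(q[v,u],4))
E
```

```text
good 1351 z pct [-0.1024 -0.0806 -0.0792 -0.0786 -0.0779 -0.0774]
1117 plane [-0.0105  0.0189 -0.0792] mean [ 0.615  -0.0318 -0.0792] x [0.5908 0.6154 0.6378] y [-0.0394 -0.0319 -0.0238] ((613.9924926757812, -31.63943862915039), (48.16505813598633, 16.07765007019043), 0.8190239071846008)
spent 1714 z pct [-0.1131 -0.1111 -0.0798 -0.0788 -0.0779 -0.0773]
1115 plane [-0.0145 -0.0254 -0.0792] mean [ 0.6159 -0.0911 -0.0792] x [0.5912 0.6158 0.6386] y [-0.1    -0.0911 -0.0827] ((614.8267822265625, -91.47172546386719), (48.41184616088867, 18.02683448791504), 0.8902202248573303)
(278, 163) [68 64 62] [ 0.641  -0.0608 -0.1335]
(278, 220) [106 106 102] [ 0.5852 -0.0608 -0.1331]
(278, 190) [ 75 133  52] [ 0.6156 -0.0608 -0.1318]
(215, 145) [147 147 144] [ 0.6574 -0.0029 -0.1346]
(345, 145) [113  70  38] [ 0.6565 -0.1239 -0.1428]
(278, 145) [172 172 168] [ 0.6573 -0.0607 -0.1356]
(228, 225) [34 30 32] [ 0.587  -0.0147 -0.1134]
(335, 225) [173 172 168] [ 0.579  -0.1171 -0.1361]
(219, 180) [168 168 164] [ 0.6247 -0.0051 -0.1342]
(340, 180) [125 124 122] [ 0.6242 -0.1198 -0.1365]
```

```bash
cat >> fit.py <<'E'
PSI=0.185; HR=headR(PSI); TR=HR@FL
S_TOP=headR(0.17)@np.array([0.615,-0.0913,-0.0792]); G_TOP=headR(0.17)@np.array([0.6142,-0.0318,-0.0792])
HO=(S_TOP+G_TOP)/2-0.114*HR[:,2]   # head origin
E
python3 - <<'E'
from fit import *
print(S_TOP,G_TOP,HO, HR.T@(S_TOP-HO),HR.T@(G_TOP-HO))
g=S_TOP-0.028*HR[:,2]; pre=S_TOP+0.04*HR[:,2]
plan(pre,TR,5); s2=dict(ee_pos=pre,orientation=TR); plan(g,TR,4,s2)
E
```

```text
[0.57940349 0.0068232  0.23891079] [0.56865431 0.06534828 0.23851079] [0.63005627 0.0465707  0.13998389] [ 1.35169064e-05 -2.97518491e-02  1.14223136e-01] [-1.35169064e-05  2.97518491e-02  1.13776864e-01]
n 5 row [-0.3, 6.2, 16.4] [0.12, -0.0, -0.14] | total [-1.4, 30.8, 81.9] [0.62, -0.01, -0.71]
n 4 row [0.0, 0.0, 17.0] [0.0, 0.0, 0.0] | total [0.0, 0.0, 68.0] [0.0, 0.0, 0.0]
```

>>> move_arm --deltas '[[[42,-0.3,6.2,16.4,0.12,0,-0.14],[42,-0.3,6.2,16.4,0.12,0,-0.14],[42,-0.3,6.2,16.4,0.12,0,-0.14],[42,-0.3,6.2,16.4,0.12,0,-0.14],[42,-0.3,6.2,16.4,0.12,0,-0.14],[42,0,0,0,0,0,0],[42,0,0,0,0,0,0]]]'

```text
time_s: 3.5
ee_pos: [0.5596, 0.004, 0.2732]
orientation: [[0.852, 0.184, 0.491], [0.159, -0.983, 0.092], [0.5, -0.001, -0.866]]
wrist_force: [0.3, 0.2, -1.2]
finger_gap: 0.042
gripper_force: 0.0
```

Run:
```python
from fit import *
g=S_TOP-0.028*HR[:,2]; plan(g,TR,5)
im,P,m=cloud('wrist'); cv2.imwrite('pics/pre.png',im); np.savez('pre.npz',im=im,P=P)
b,o=masks(im); p=P[b|o]; p=p[~np.isnan(p[:,0])]; q=(p-HO)@HR
for y in (-.03,.03):
    t=q[(abs(q[:,2]-.114)<.006)&(abs(q[:,1]-y)<.015)&(abs(q[:,0])<.04)]
    if len(t)>20:print(len(t),cv2.minAreaRect((t[:,:2]*1000).astype(np.float32)),np.median(t[:,2]))
```

```text
n 5 row [0.0, 0.2, 13.5] [-0.01, 0.0, -0.0] | total [0.2, 0.9, 67.7] [-0.03, 0.02, -0.02]
2076 ((-0.10914421081542969, -29.852619171142578), (48.87370681762695, 17.92471694946289), 0.25285840034484863) 0.11435155041889256
2021 ((-0.23821449279785156, 30.07308578491211), (48.542694091796875, 16.495874404907227), 0.5593917965888977) 0.11390320811597947
```

>>> move_arm --deltas '[[[42,0,0.2,13.5,0,0,0],[42,0,0.2,13.5,0,0,0],[42,0,0.2,13.5,0,0,0],[42,0,0.2,13.5,0,0,0],[42,0,0.1,13.5,0,0,0],[42,0,0,0,0,0,0],[0,0,0,0,0,0,0],[0,0,0,0,0,0,0],[0,0,0,0,0,0,0],[0,0,0,0,0,0,0],[0,0,0,0,0,0,0]]]' --grip_force 50

```text
time_s: 4.65
ee_pos: [0.5933, 0.01, 0.2159]
orientation: [[0.85, 0.185, 0.493], [0.16, -0.983, 0.093], [0.502, 0.0, -0.865]]
wrist_force: [-3.5, -0.1, 6.1]
finger_gap: 0.0158
gripper_force: 50.0
```

>>> move_arm --deltas '[[[0,0,0,-3,0,0,0],[0,0,0,-4,0,0,0],[0,0,0,-5,0,0,0],[0,0,0,-8,0,0,0],[0,0,0,-12,0,0,0],[0,0,0,-12,0,0,0],[0,0,0,-14,0,0,0],[0,0,0,-14,0,0,0],[0,0,0,-14,0,0,0],[0,0,0,-14,0,0,0],[0,0,0,0,0,0,0],[0,0,0,0,0,0,0]]]'

```text
time_s: 5.85
ee_pos: [0.5434, 0.0009, 0.3014]
orientation: [[0.851, 0.185, 0.492], [0.16, -0.983, 0.093], [0.5, -0.0, -0.866]]
wrist_force: [-0.4, -0.2, -2.2]
finger_gap: 0.0156
gripper_force: 50.0
```

Run:
```python
from fit import *
im,P,m=cloud('wrist'); cv2.imwrite('pics/out.png',im); np.savez('out.npz',im=im,P=P)
# tray from earlier image
D=np.load('tray.npz');ti,P=D['im'],D['P']
H,S,V=cv2.split(cv2.cvtColor(ti,cv2.COLOR_BGR2HSV))
k=((H<6)|(H>172))&(S>150); k[:70]=0;k[190:]=0;k[:,:220]=0;k[:,380:]=0
p=P[k];p=p[~np.isnan(p[:,0])]
w=p[p[:,2]>0.028]; f=p[abs(p[:,2]-0.004)<.006]
print('wall z',np.percentile(w[:,2],[50,95]),cv2.minAreaRect((w[:,:2]*1000).astype(np.float32)),'floor',np.median(f[:,2]),cv2.minAreaRect((f[:,:2]*1000).astype(np.float32)))
b,o=masks(ti); k=(b|o); k[:70]=0;k[190:]=0;k[:,:220]=0;k[:,380:]=0
p=P[k];p=p[~np.isnan(p[:,0])]; t=p[p[:,2]>0.110]
print('old',np.median(t[:,2]),cv2.minAreaRect((t[:,:2]*1000).astype(np.float32)))
```

```text
wall z [0.03386216 0.03579288] ((485.1142883300781, -325.84954833984375), (108.59288024902344, 148.7577667236328), 2.086667537689209) floor 0.004267630089290875 ((484.3243103027344, -326.46624755859375), (102.66323852539062, 143.07550048828125), 2.0160059928894043)
old 0.11852234929703451 ((488.9834899902344, -358.4514465332031), (49.4574089050293, 17.897192001342773), 2.647249937057495)
```

View pics/out.png

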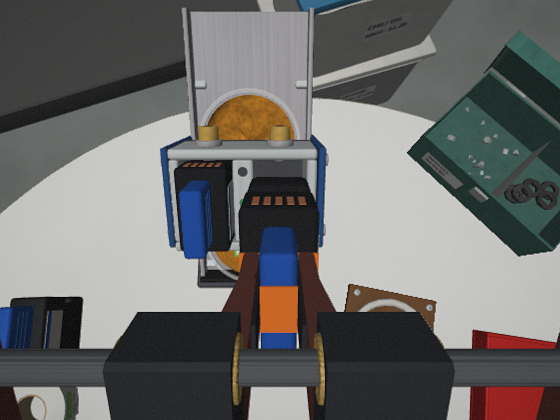

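Run:
```python
from fit import *
T=R.from_euler('z',2.1,degrees=True).as_matrix()@FL
plan([0.4836,-0.2932,0.29],T,12)
```

```text
n 12 row [-7.8, 23.8, -1.5] [-0.19, -2.49, 0.7] | total [-103.4, 278.0, -47.2] [-2.27, -29.93, 8.37]
```

>>> move_arm --deltas '[[[0,-7.8,23.8,-1.5,-0.19,-2.49,0.7],[0,-7.8,23.8,-1.5,-0.19,-2.49,0.7],[0,-7.8,23.8,-1.5,-0.19,-2.49,0.7],[0,-7.8,23.8,-1.5,-0.19,-2.49,0.7],[0,-7.8,23.8,-1.5,-0.19,-2.49,0.7],[0,-7.8,23.8,-1.5,-0.19,-2.49,0.7],[0,-7.8,23.8,-1.5,-0.19,-2.49,0.7],[0,-7.8,23.8,-1.5,-0.19,-2.49,0.7],[0,-7.8,23.8,-1.5,-0.19,-2.49,0.7],[0,-7.8,23.8,-1.5,-0.19,-2.49,0.7],[0,-7.8,23.8,-1.5,-0.19,-2.49,0.7],[0,-7.8,23.8,-1.5,-0.19,-2.49,0.7]]]'

```text
time_s: 7.1
ee_pos: [0.4841, -0.2941, 0.2896]
orientation: [[0.999, 0.036, -0.001], [0.036, -0.999, 0.001], [-0.001, -0.001, -1.0]]
wrist_force: [0.4, 0.1, -1.4]
finger_gap: 0.0159
gripper_force: 50.0
```

>>> move_arm --deltas '[[[0,0,0,0,0,0,0],[0,0,0,0,0,0,0],[0,0,0,0,0,0,0]]]'

```text
time_s: 7.4
ee_pos: [0.4841, -0.2922, 0.2901]
orientation: [[0.999, 0.037, 0.002], [0.037, -0.999, 0.002], [0.002, -0.001, -1.0]]
wrist_force: [-1.2, -0.3, -2.2]
finger_gap: 0.0154
gripper_force: 50.0
```

Run:
```python
from fit import *
T=R.from_euler('z',2.1,degrees=True).as_matrix()@FL
plan([0.4836,-0.2932,0.094],T,9)
im,P,m=cloud('wrist'); cv2.imwrite('pics/overtray.png',im)
s=sense();O=np.array(s['orientation'])
q=(P-s['ee_pos'])@O; k=(abs(q[...,1])<.022)&(q[...,2]>.0)&(q[...,2]<.10)&(abs(q[...,0])<.05)
t=q[k]; print(len(t),'body x',np.percentile(t[:,0],[0.5,99]),'y',np.percentile(t[:,1],[1,99]),'z',np.percentile(t[:,2],[1,50,99]))
# +x edge face line: x vs z
e=t[t[:,0]>.026]; 
for z in np.arange(.0,.09,.015):
    w=e[abs(e[:,2]-z-.007)<.007]; print(round(z+.007,3),len(w),np.round(np.median(w[:,0]),4) if len(w) else '')
```

```text
n 9 row [-0.1, 0.1, 21.8] [-0.01, -0.01, 0.0] | total [-0.9, 1.3, 196.1] [-0.08, -0.1, 0.01]
4979 body x [0.00383211 0.03268221] y [-0.01975209  0.01939268] z [0.00161528 0.00785355 0.07922768]
0.007 1283 0.03
0.022 509 0.0323
0.037 387 0.0321
0.052 239 0.0296
0.067 366 0.0319
0.082 112 0.0319
```

View pics/overtray.png

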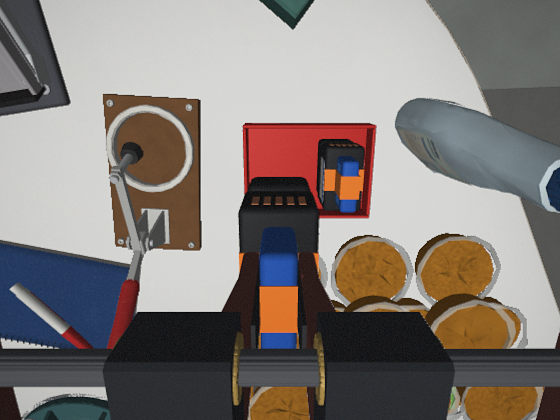

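>>> move_arm --deltas '[[[0,0,0.2,24,0,0,0],[0,0,0.2,24,0,0,0],[0,0,0.2,24,0,0,0],[0,0,0.2,24,0,0,0],[0,0,0.2,24,0,0,0],[0,0,0.2,24,0,0,0],[0,0,0,24,0,0,0],[0,0,0,20,0,0,0],[0,0,0,8,0,0,0],[0,0,0,0,0,0,0],[0,0,0,0,0,0,0]]]'

```text
time_s: 8.55
ee_pos: [0.4852, -0.2946, 0.0957]
orientation: [[0.999, 0.037, 0.003], [0.037, -0.999, -0.001], [0.003, 0.001, -1.0]]
wrist_force: [-0.4, -0.3, -1.4]
finger_gap: 0.0158
gripper_force: 50.0
```

>>> move_arm --deltas '[[[0,0,0,2,0,0,0],[0,0,0,1.5,0,0,0],[0,0,0,1.5,0,0,0],[0,0,0,0,0,0,0],[0,0,0,0,0,0,0]]]'

```text
time_s: 9.05
ee_pos: [0.4853, -0.2951, 0.0907]
orientation: [[0.999, 0.036, 0.003], [0.036, -0.999, -0.001], [0.003, 0.001, -1.0]]
wrist_force: [-0.4, 0.3, 5.9]
finger_gap: 0.0159
gripper_force: 50.0
```

>>> move_arm --deltas '[[[40,0,0,-0.5,0,0,0],[40,0,0,0,0,0,0],[40,0,0,0,0,0,0],[40,0,0,-15,0,0,0],[40,0,0,-25,0,0,0],[40,0,0,-40,0,0,0],[40,0,0,-40,0,0,0],[40,0,0,-40,0,0,0],[40,0,0,-40,0,0,0],[40,0,0,0,0,0,0],[40,0,0,0,0,0,0]]]'

```text
time_s: 10.15
ee_pos: [0.4846, -0.2948, 0.2911]
orientation: [[0.999, 0.036, 0.004], [0.036, -0.999, -0.001], [0.004, 0.001, -1.0]]
wrist_force: [-0.5, 0.2, -0.2]
finger_gap: 0.0401
gripper_force: 0.0
```

Run:
```python
from fit import *
im,P,m=cloud('wrist'); np.savez('t2.npz',im=im,P=P)
b,o=masks(im); k=(b|o); p=P[k];p=p[~np.isnan(p[:,0])]
c=np.array([0.4848,-0.3262]); a=np.radians(2.1); Rz=np.array([[np.cos(a),-np.sin(a)],[np.sin(a),np.cos(a)]])
q=(p[:,:2]-c)@Rz
for y in (-.032,.033):
    w=(abs(q[:,1]-y)<.02)&(abs(q[:,0])<.05)&(p[:,2]>.112)&(p[:,2]<.125)
    print(w.sum(),np.median(p[w,2]),cv2.minAreaRect((q[w]*1000).astype(np.float32)))
# fresh from top
D=np.load('top0.npz');im,P=D['im'],D['P']; b,_=masks(im)
k=np.zeros(b.shape,bool);k[205:245,160:190]=1;k&=b;p=P[k];t=p[p[:,2]>.106]
r=cv2.minAreaRect((t[:,:2]*1000).astype(np.float32)); print('fresh',np.median(t[:,2]),r)
s=sense(); print(s['time_s'])
mid=[0.36,-0.05,0.32]; plan(mid,R.from_euler('z',10,degrees=True).as_matrix()@FL,7)
plan([0.40,0.24,0.26],R.from_euler('z',10,degrees=True).as_matrix()@FL,8,dict(ee_pos=mid,orientation=R.from_euler('z',10,degrees=True).as_matrix()@FL))
```

```text
886 0.11839184289889765 ((3.4831199645996094, -32.31557846069336), (18.310726165771484, 49.447349548339844), 88.81993865966797)
811 0.11840432793557615 ((0.4579048156738281, 30.65608787536621), (17.042831420898438, 48.779727935791016), 89.71558380126953)
fresh 0.11367964885862492 ((445.78887939453125, 255.21969604492188), (48.4499626159668, 17.204322814941406), 10.060357093811035)
10.2
n 7 row [-14.3, -36.4, -4.3] [-0.0, -0.01, -1.13] | total [-114.9, -248.5, -30.4] [-0.02, -0.08, -7.93]
n 8 row [11.2, -34.8, 7.5] [0.0, 0.0, 0.0] | total [89.8, -278.6, 60.0] [0.0, 0.0, 0.0]
```

Run:
```python
from fit import *
plan([0.425,0.25,0.25],R.from_euler('z',10,degrees=True).as_matrix()@FL,12)
```

```text
n 12 row [-0.4, -45.6, 3.3] [-0.0, -0.01, -0.66] | total [-39.1, -545.9, 39.8] [-0.02, -0.08, -7.93]
```

>>> move_arm --deltas '[[[40,-0.4,-45.6,3.3,0,0,-0.66],[40,-0.4,-45.6,3.3,0,0,-0.66],[40,-0.4,-45.6,3.3,0,0,-0.66],[40,-0.4,-45.6,3.3,0,0,-0.66],[40,-0.4,-45.6,3.3,0,0,-0.66],[40,-0.4,-45.6,3.3,0,0,-0.66],[40,-0.4,-45.6,3.3,0,0,-0.66],[40,-0.4,-45.6,3.3,0,0,-0.66],[40,-0.4,-45.6,3.3,0,0,-0.66],[40,-0.4,-45.6,3.3,0,0,-0.66],[40,-0.4,-45.6,3.3,0,0,-0.66],[40,-0.4,-45.6,3.3,0,0,-0.66]]]'

```text
time_s: 11.4
ee_pos: [0.4233, 0.2503, 0.2484]
orientation: [[0.985, 0.174, -0.001], [0.174, -0.985, -0.002], [-0.002, 0.001, -1.0]]
wrist_force: [0.4, -0.0, 0.6]
finger_gap: 0.0401
gripper_force: 0.0
```

>>> move_arm --deltas '[[[40,0,0,0,0,0,0],[40,0,0,0,0,0,0],[40,0,0,0,0,0,0],[40,0,0,0,0,0,0]]]'

```text
time_s: 11.8
ee_pos: [0.4253, 0.2475, 0.2502]
orientation: [[0.985, 0.172, 0.001], [0.172, -0.985, -0.001], [0.001, 0.001, -1.0]]
wrist_force: [0.0, 0.1, 0.7]
finger_gap: 0.0404
gripper_force: 0.0
```

Run:
```python
from fit import *
im,P,m=cloud('wrist'); cv2.imwrite('pics/fresh.png',im); np.savez('fresh.npz',im=im,P=P)
b,o=masks(im); p=P[b]; t=p[(p[:,2]>.106)&(p[:,2]<.122)&(np.hypot(p[:,0]-.446,p[:,1]-.255)<.05)]
r=cv2.minAreaRect((t[:,:2]*1000).astype(np.float32)); print('fresh',len(t),np.median(t[:,2]),r)
s=sense();print(s['ee_pos'],s['time_s'])
c=np.array(r[0])/1000; ang=r[2] if r[1][0]>r[1][1] else r[2]-90
plan([*c,0.13],R.from_euler('z',ang,degrees=True).as_matrix()@FL,5)
print(ang)
```

```text
fresh 1101 0.11397364366290785 ((448.64495849609375, 255.3920440673828), (49.026763916015625, 15.966630935668945), 12.686592102050781)
[0.42549588 0.24759664 0.25038334] 11.85
n 5 row [4.8, -0.7, 24.1] [0.01, -0.02, -0.56] | total [24.0, -3.8, 120.4] [0.05, -0.09, -2.82]
12.686592102050781
```

View pics/fresh.png

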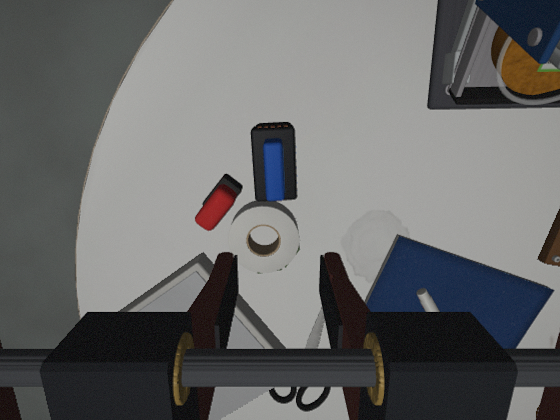

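>>> move_arm --deltas '[[[40,4.8,-0.7,24,0,0,-0.56],[40,4.8,-0.7,24,0,0,-0.56],[40,4.8,-0.7,24,0,0,-0.56],[40,4.8,-0.7,24,0,0,-0.56],[40,4.8,-0.7,24,0,0,-0.56],[40,0,0,0,0,0,0],[40,0,0,0,0,0,0],[40,0,0,0,0,0,0]]]'

```text
time_s: 12.65
ee_pos: [0.4492, 0.2569, 0.1319]
orientation: [[0.975, 0.221, 0.004], [0.221, -0.975, 0.001], [0.004, 0.0, -1.0]]
wrist_force: [-0.9, 0.6, -0.3]
finger_gap: 0.0399
gripper_force: 0.0
```

Run:
```python
from fit import *
im,P,m=cloud('wrist'); np.savez('fresh2.npz',im=im,P=P)
b,o=masks(im); p=P[b]; t=p[(p[:,2]>.106)&(p[:,2]<.122)&(np.hypot(p[:,0]-.448,p[:,1]-.255)<.05)]
r=cv2.minAreaRect((t[:,:2]*1000).astype(np.float32)); print('fresh',len(t),np.median(t[:,2]),r)
c=np.array(r[0])/1000; ang=r[2] if r[1][0]>r[1][1] else r[2]-90
plan([*c,0.086],R.from_euler('z',ang,degrees=True).as_matrix()@FL,4)
plan([.4486,.2554,0.086],R.from_euler('z',12.7,degrees=True).as_matrix()@FL,4)
```

```text
fresh 2347 0.11398740437318991 ((448.8773193359375, 255.65805053710938), (48.513179779052734, 15.761063575744629), 13.39330005645752)
n 4 row [-0.2, 0.3, 11.5] [0.0, -0.06, -0.16] | total [-0.9, 1.3, 46.0] [0.01, -0.25, -0.64]
n 4 row [-0.3, 0.4, 11.5] [0.0, -0.06, 0.01] | total [-1.2, 1.5, 46.0] [0.01, -0.25, 0.06]
```

>>> move_arm --deltas '[[[40,-0.2,0.3,11.5,0,0,-0.1],[40,-0.2,0.3,11.5,0,0,-0.1],[40,-0.2,0.3,11.5,0,-0.1,-0.1],[40,-0.2,0.3,11,0,0,-0.1],[40,0,0,0,0,0,0],[0,0,0,0,0,0,0],[0,0,0,0,0,0,0],[0,0,0,0,0,0,0],[0,0,0,0,0,0,0],[0,0,0,0,0,0,0]]]' --grip_force 55

```text
time_s: 13.7
ee_pos: [0.4483, 0.2559, 0.0855]
orientation: [[0.974, 0.228, 0.001], [0.228, -0.974, -0.0], [0.001, 0.0, -1.0]]
wrist_force: [-0.5, -0.7, 1.6]
finger_gap: 0.0158
gripper_force: 55.0
```

>>> move_arm --deltas '[[[0,0,0,-15,0,0,0],[0,0,0,-30,0,0,0],[0,0,0,-40,0,0,0],[0,0,0,-40,0,0,0],[0,0,0,-40,0,0,0],[0,0,0,-40,0,0,0],[0,0,0,-20,0,0,0],[0,0,0,0,0,0,0],[0,0,0,0,0,0,0]]]'

```text
time_s: 14.6
ee_pos: [0.4473, 0.2556, 0.3094]
orientation: [[0.974, 0.228, -0.0], [0.228, -0.974, -0.001], [-0.0, 0.001, -1.0]]
wrist_force: [-0.5, -0.3, -1.9]
finger_gap: 0.0155
gripper_force: 55.0
```

Run:
```python
from fit import *
# target: foot 25 mm above rim => cart centre z=58+25+57=.. grip top head z = 58+25+114; tcp 28 below
tgt=HO+HR@np.array([0,-.030,.058+.030+.114-.028])
print(tgt); plan(tgt,TR,11)
tg2=HO+HR@np.array([-.03,-.030,.058+.06+.114-.028]); plan(tg2,TR,11)
s=sense();O=np.array(s['orientation'])
im,P,m=cloud('wrist'); np.savez('held.npz',im=im,P=P)
q=(P-s['ee_pos'])@O; t=q[(abs(q[...,1])<.024)&(q[...,2]>.0)&(q[...,2]<.10)&(abs(q[...,0])<.05)]
for z in np.arange(.0,.09,.015):
    w=t[(abs(t[:,2]-z-.007)<.007)&(t[:,0]>.02)]; print(round(z+.007,3),len(w),np.round(np.median(w[:,0]),4) if len(w) else '')
print('y',np.percentile(t[:,1],[1,99]),s['time_s'])
```

```text
[0.55005921 0.00107926 0.29067231]
n 11 row [3.8, 24.6, 2.8] [-0.06, 2.73, 0.23] | total [41.9, 271.2, 18.9] [-0.64, 30.02, 2.54]
n 11 row [0.4, 24.5, 0.9] [-0.06, 2.73, 0.23] | total [1.0, 269.4, 7.9] [-0.64, 30.02, 2.54]
0.007 2388 0.0286
0.022 474 0.0338
0.037 329 0.0336
0.052 357 0.0315
0.067 290 0.0335
0.082 99 0.0335
y [-0.01969859  0.01975039] 14.6
```

Run:
```python
from fit import *
print('grasp tcp in head',HR.T@(np.array([.5933,.01,.2159])-HO))
tgt=HO+HR@np.array([-.0008,-.030,.256]); print(tgt); plan(tgt,TR,12,dict(ee_pos=[.4473,.2556,.36],orientation=sense()['orientation']))
```

```text
grasp tcp in head [ 0.00084356 -0.02918547  0.08717334]
[ 0.50907783 -0.00658999  0.3612864 ]
n 12 row [0.5, 22.4, 0.1] [-0.05, 2.51, 0.21] | total [0.3, 269.4, -1.0] [-0.62, 30.13, 2.55]
```

>>> move_arm --deltas '[[[0,0,0,-25,0,0,0],[0,0,0,-26,0,0,0],[0,0.5,22.4,0,-0.05,2.51,0.21],[0,0.5,22.4,0,-0.05,2.51,0.21],[0,0.5,22.4,0,-0.05,2.51,0.21],[0,0.5,22.4,0,-0.05,2.51,0.21],[0,0.5,22.4,0,-0.05,2.51,0.21],[0,0.5,22.4,0,-0.05,2.51,0.21],[0,0.5,22.4,0,-0.05,2.51,0.21],[0,0.5,22.4,0,-0.05,2.51,0.21],[0,0.5,22.4,0,-0.05,2.51,0.21],[0,0.5,22.4,0,-0.05,2.51,0.21]]]'

```text
time_s: 15.85
ee_pos: [0.4986, 0.0373, 0.3598]
orientation: [[0.89, 0.192, 0.414], [0.174, -0.981, 0.081], [0.422, -0.0, -0.907]]
wrist_force: [-0.0, 0.3, -1.3]
finger_gap: 0.0155
gripper_force: 55.0
```

>>> move_arm --deltas '[[[0,0.5,22.4,0,-0.05,2.51,0.21],[0,0.5,22.4,0,-0.05,2.51,0.21],[0,0,0,0,0,0,0],[0,0,0,0,0,0,0],[0,0,0,0,0,0,0],[0,0,0,0,0,0,0]]]'

```text
time_s: 16.45
ee_pos: [0.5093, -0.0048, 0.3627]
orientation: [[0.85, 0.186, 0.492], [0.161, -0.983, 0.094], [0.501, -0.001, -0.865]]
wrist_force: [0.5, -0.0, -2.0]
finger_gap: 0.0159
gripper_force: 55.0
```

Run:
```python
from fit import *
s=sense();O=np.array(s['orientation']); print(s['time_s'],HR.T@(np.array(s['ee_pos'])-HO))
tgt=HO+HR@np.array([-.0008,-.0295,.180]); plan(tgt,TR,5)
im,P,m=cloud('wrist'); cv2.imwrite('pics/hover.png',im)
```

```text
16.45 [ 0.0004006  -0.02823566  0.25694886]
n 5 row [-0.3, 0.3, 15.4] [-0.03, -0.02, 0.02] | total [-1.3, 1.4, 76.9] [-0.13, -0.08, 0.08]
```

View pics/hover.png

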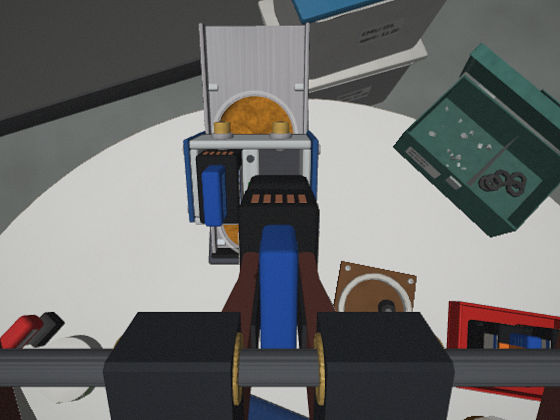

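>>> move_arm --deltas '[[[0,-0.3,0.3,15.4,0,0,0],[0,-0.3,0.3,15.4,0,0,0],[0,-0.3,0.3,15.4,-0.1,-0.1,0],[0,-0.2,0.3,15.4,0,0,0.1],[0,-0.2,0.2,15.4,0,0,0],[0,0,0,0,0,0,0],[0,0,0,0,0,0,0],[0,0,0,0,0,0,0]]]'

```text
time_s: 17.3
ee_pos: [0.5468, -0.0001, 0.2967]
orientation: [[0.85, 0.183, 0.493], [0.158, -0.983, 0.091], [0.502, 0.0, -0.865]]
wrist_force: [0.1, -0.2, -1.7]
finger_gap: 0.0157
gripper_force: 55.0
```

Run:
```python
from fit import *
s=sense();O=np.array(s['orientation']); print(s['time_s'],HR.T@(np.array(s['ee_pos'])-HO),s['wrist_force'])
tgt=HO+HR@np.array([-.0008,-.0295,.135]); plan(tgt,TR,5)
```

```text
17.3 [ 7.24378765e-05 -3.05227284e-02  1.80971193e-01] [ 0.11293511 -0.2257611  -1.66388078]
n 5 row [-0.2, -0.2, 9.2] [0.01, -0.02, -0.01] | total [-1.0, -1.1, 46.0] [0.05, -0.1, -0.04]
```

>>> move_arm --deltas '[[[0,-0.3,-0.3,9,0,0,0],[0,-0.3,-0.2,9,0,0,0],[0,0,0,9,0,0,0],[0,0,0,7,0,0,0],[0,0,0,5,0,0,0],[0,0,0,5,0,0,0],[0,0,0,0,0,0,0],[0,0,0,0,0,0,0]]]'

```text
time_s: 18.1
ee_pos: [0.568, 0.004, 0.2577]
orientation: [[0.851, 0.182, 0.493], [0.158, -0.983, 0.091], [0.501, 0.0, -0.865]]
wrist_force: [0.9, -0.2, -0.7]
finger_gap: 0.0156
gripper_force: 55.0
```

Run:
```python
from fit import *
s=sense(); print(s['time_s'],HR.T@(np.array(s['ee_pos'])-HO),HR.T@s['wrist_force'],s['ft_torque'])
```

```text
18.1 [-0.00071291 -0.03039595  0.13634169] [ 0.36077155 -0.38900895 -1.07137607] [ 0.0203404  -0.07179544  0.04261152]
```

>>> move_arm --deltas '[[[0,0,0,5,0,0,0],[0,0,0,5,0,0,0],[0,0,0,5,0,0,0],[0,0,0,5,0,0,0],[0,0,0,4,0,0,0],[0,0,0,4,0,0,0],[0,0,0,0,0,0,0]]]'

```text
time_s: 18.8
ee_pos: [0.582, 0.0066, 0.2329]
orientation: [[0.851, 0.182, 0.493], [0.158, -0.983, 0.091], [0.501, 0.0, -0.865]]
wrist_force: [6.1, 1.5, -3.2]
finger_gap: 0.0155
gripper_force: 55.0
```

Run:
```python
from fit import *
s=sense(); print(s['time_s'],HR.T@(np.array(s['ee_pos'])-HO),HR.T@s['wrist_force'],s['ft_torque'])
```

```text
18.8 [-0.00076562 -0.03046686  0.10776991] [ 3.8290047   0.34585889 -5.94594418] [-0.01902497 -0.5822521   0.19311363]
```

>>> move_arm --deltas '[[[0,0,0,4,0,0,0],[0,0,0,4,0,0,0],[0,0,0,4,0,0,0],[0,0,0,4,0,0,0],[0,0,0,3,0,0,0],[0,0,0,2,0,0,0],[0,0,0,0,0,0,0],[0,0,0,0,0,0,0]]]'

```text
time_s: 19.6
ee_pos: [0.5922, 0.0085, 0.2151]
orientation: [[0.851, 0.182, 0.493], [0.157, -0.983, 0.091], [0.501, -0.0, -0.865]]
wrist_force: [4.4, 0.8, 0.4]
finger_gap: 0.0159
gripper_force: 55.0
```

Run:
```python
from fit import *
s=sense(); print(s['time_s'],HR.T@(np.array(s['ee_pos'])-HO),HR.T@s['wrist_force'],s['ft_torque'])
```

```text
19.6 [-0.00075298 -0.03044278  0.08715373] [ 4.05660727 -0.02395598 -1.87078659] [ 0.09704526 -0.74089505  0.09155117]
```

>>> move_arm --deltas '[[[0,0,0,1,0,0,0],[0,0,0,1,0,0,0],[0,0,0,1,0,0,0],[0,0,0,0,0,0,0],[0,0,0,0,0,0,0]]]'

```text
time_s: 20.1
ee_pos: [0.5929, 0.0086, 0.2142]
orientation: [[0.85, 0.182, 0.494], [0.158, -0.983, 0.091], [0.502, 0.001, -0.865]]
wrist_force: [-11.8, -3.8, 20.4]
finger_gap: 0.0157
gripper_force: 55.0
```

Run:
```python
from fit import *
s=sense(); print(s['time_s'],HR.T@(np.array(s['ee_pos'])-HO),HR.T@s['wrist_force'],s['ft_torque'])
```

```text
20.1 [-0.00056092 -0.03049161  0.0859913 ] [-0.43721613 -1.54512579 23.85421977] [0.01947024 0.26366474 0.02383393]
```

>>> move_arm --deltas '[[[40,0,0,0,0,0,0],[40,0,0,0,0,0,0],[40,0,0,0,0,0,0],[40,0,0,-10,0,0,0],[40,0,0,-20,0,0,0],[40,0,0,-30,0,0,0],[40,0,0,-30,0,0,0],[40,0,0,-30,0,0,0],[40,0,0,0,0,0,0],[40,0,0,0,0,0,0],[40,0,0,0,0,0,0]]]'

```text
time_s: 21.2
ee_pos: [0.5336, -0.0019, 0.315]
orientation: [[0.852, 0.182, 0.491], [0.157, -0.983, 0.092], [0.499, -0.001, -0.867]]
wrist_force: [0.9, -0.2, 0.7]
finger_gap: 0.0403
gripper_force: 0.0
```

Run:
```python
from fit import *
im,P,m=cloud('wrist'); cv2.imwrite('pics/end.png',im)
b,o=masks(im); p=P[b|o]; p=p[~np.isnan(p[:,0])]; q=(p-HO)@HR
for y in (-.03,.03):
    t=q[(abs(q[:,2]-.114)<.008)&(abs(q[:,1]-y)<.015)&(abs(q[:,0])<.04)]
    c=np.linalg.lstsq(np.c_[t[:,:2]-t[:,:2].mean(0),np.ones(len(t))],t[:,2],rcond=None)[0]
    print(len(t),cv2.minAreaRect((t[:,:2]*1000).astype(np.float32)),np.median(t[:,2]),c)
im,P,m=cloud('top'); b,o=masks(im); p=P[b|o];p=p[~np.isnan(p[:,0])]
w=(abs(p[:,0]-.485)<.05)&(abs(p[:,1]+.326)<.08)&(p[:,2]>.11); print(w.sum(),np.percentile(p[w,2],[10,50,90]))
s=sense();print(s['wrist_force'],s['time_s'])
```

```text
1417 ((-0.11583709716796875, -30.76604652404785), (15.577216148376465, 48.66658401489258), 89.63233947753906) 0.11383725399126272 [-0.02193687  0.00452576  0.11359801]
1429 ((-0.48616600036621094, 29.809904098510742), (48.76622009277344, 16.125829696655273), 0.019108138978481293) 0.11391654870376548 [-0.01879409  0.07157837  0.11362618]
139 [0.11345049 0.11811378 0.12072108]
[-0.05746283  0.04546919  0.18571457] 21.3
```

View pics/end.png

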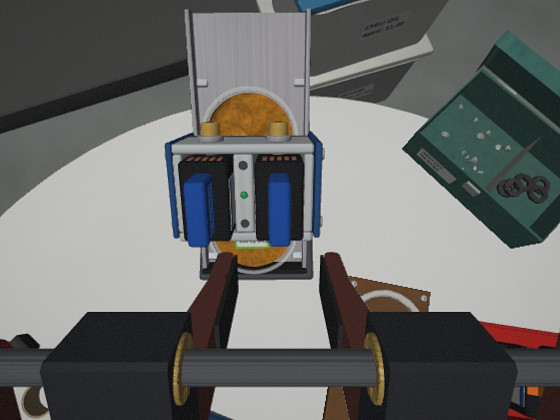

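Both grips, at pixels (200,210) and (280,207), sit level at 113.8 and 113.9 mm in the head frame. The contacts are at the far edge and the gripper is clear, so I'm handing in.

```bash
python3 -c "
from workcell import *
print(close_job())"
```

```text
the job is handed in; nothing more can be done
None
```

The job is handed in, with no verdict returned: the spent cartridge stands upright in the tray beside the old one, and the fresh one bottomed in the right pocket at about 24 N, level with the working one (I couldn't read the ball's click directly).

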